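# Run the saw's feed carriage down its track and catch it without toppling its load

### The job

Pull the gate fully open so that the feed carriage rolls down its track by itself, and do not touch the carriage until its red pointers have passed the yellow line. Then catch it by its push board, so softly that the wooden knob standing loose on its deck stays upright and untouched, and bring it to a standstill with the pointers inside the green band, well before the end stop. Finish while still holding it there at rest, and leave the power supply, jar, spare wheel and wrench where they are.

Things in the scene. Friction and masses are not known exactly. Their poses are not given: they have to be found in the camera images.
- track: Fixed plywood track, 680 mm long, 116 wide. Origin: on the bench, under the lane. Own y runs along the lane, uphill (the carriage rolls to -y); own x across it, -x is the gate post's side, facing the robot. The running surface is 60 above the bench at y = 0 and rises 85 per m of y; curbs from x = +-45 to +-53 stand 18 above it. The gate housing at y = 143 reaches out to x = -143, 68 high.
- yellow_line (a point): Middle of the yellow line painted across the lane and its curbs, at track y = +60 mm, on the running surface. The line is 8 mm wide.
- green_band (a point): Middle of the green band painted across the lane and its curbs, at track y = -200 mm, on the running surface. The band is 60 mm long along the lane (track y -230 to -170 mm).
- end_stop (a point): Red pad of the grey end stop that closes the low end: middle of its face, at track y = -335 mm. The carriage's bumper meets it when the carriage origin is at about track y = -262 mm; the end stop stands 40 mm above the running surface.
- carriage: Loose carriage on four 56 mm wheels, axes parallel to the track's, deck always level. Origin: on the running surface under the deck's middle, at the pointers' place along the lane. Nominally 0.80 kg, actual 0.52 to 1.08. Freed, it picks up speed at about 0.45 m/s2, with a time constant of about 0.55 s: about 0.23 m/s at the yellow line, 0.25 (light) to 0.33 m/s (heavy) near the green band.
- pointers (a point): Middle between the two red pointers painted on the carriage deck's edges: on the deck's top, 46 mm above the carriage origin. Starts at about track y = +221 mm, the rubber bumper resting on the gate. Deck 58 mm wide, 82 over the wheels, 120 long; the knob stands on its uphill half. Held still, the carriage presses downhill with 0.3 to 0.9 N.
- push_board (a point): Middle of the top edge of the carriage's upright push board: 20 mm downhill of the carriage origin and 100 mm above it. The board is 58 mm across the lane, 12 mm thick along it (faces 6 mm uphill and downhill of this point), and stands 54 mm above the deck. From this point the deck reaches 40 mm further downhill, the bumper 52 mm (28 mm above the origin).
- knob: Turned dark wooden knob, 0.06 kg, standing loose on the carriage deck, 32 mm uphill of the carriage origin: square foot 18 x 18 mm, thin stem, round head of diameter 32 mm from 34 to 60 mm above its foot; 60 mm tall in all, centre of mass 39 mm up. Origin under its foot, own z up. It topples if the carriage's speed jumps by more than about 0.15 m/s, or at more than 2 m/s2 of braking.
- gate (a joint): Sliding gate: 0 m closed (flat bar across the lane in front of the carriage's bumper), 0.060 m fully open against its stop, pulled towards the track's own -x. The carriage comes free at about 0.047 m; over 0.050 m counts as fully open. Friction about 1.5 N plus 6 N per m/s; it stays where it is left.
- gate_post (a point): Centre of the top of the gate's red upright post, diameter 18 mm, 72 mm tall above a flat steel bar 12 mm wide that runs under it and on to the lane. With the gate closed it stands at track x = -110 mm, y = 143 mm, 164 mm above the bench; the free space between post and curb is 48 mm. Grip it or hook it from above.
- supply: Bystander: black power supply, 75 x 150 x 36 mm, loose, to the robot's right. Origin under its centre.
- jar: Bystander: glass jar, diameter 64 mm, 90 mm tall, loose, to the robot's left. Origin under its centre.
- spare_wheel: Bystander: wooden saw wheel, diameter 120 mm, 28 mm tall with hub, lying loose to the left of the track. Origin under its centre.
- wrench: Bystander: wrench lying loose to the robot's left, between it and the track.
Not all that is in view belongs to the job. Of the things like the carriage, leave any that is orange; of the rest the larger one is meant.

How it is judged:
On the way, in this order (a step that is already met when the one before it is completed fails the run):
1. the gate is pulled fully open (value of joint gate above 0.05 m).
2. the carriage rolls past the yellow line by itself (y of carriage in the frame of track between -0.02 and 0.065 m and linear speed of carriage above 0.12 m/s).
3. the carriage stands in the green band (y of carriage in the frame of track between -0.233 and -0.167 m and linear speed of carriage below 0.025 m/s), for 1 s.
At the end, for the whole second after the job is handed in: the gate is open by more than 50 mm; the carriage's origin lies between -233 and -167 mm along the track's y (pointers in the green band, 3 mm grace), slower than 20 mm/s, and is held there by the fingers (more than 0.02 N); the knob stands upright (within 0.1 rad) on its deck (value of joint gate above 0.05 m and y of carriage in the frame of track between -0.233 and -0.167 m and linear speed of carriage below 0.02 m/s and contact force between the fingers and carriage above 0.02 N and angle between knob's own z axis and vertical below 0.1 rad and z of knob in the frame of carriage between 0.04 and 0.052 m); the arm keeps its last pose, push and grip.
It fails at once if the carriage is touched before its pointers reach the yellow line (contact force between any of the arm, the fingers and carriage above 0.1 N and y of carriage in the frame of track above 0.065 m).
It fails at once if the knob is toppled, knocked off the deck, or touched by the robot (angle between knob's own z axis and vertical above 0.25 rad or horizontal distance between knob and carriage above 0.06 m or contact force between any of the fingers, the arm and knob above 0.1 N).
It fails at once if the carriage runs to the end stop (y of carriage in the frame of track below -0.257 m).
It fails at once if the carriage is lifted or tipped off the track (angle between carriage's own z axis and vertical above 0.12 rad or z of carriage in the frame of track above 0.095 m).
It fails at once if a bystander is moved by more than 30 mm (distance of any of supply, jar, spare_wheel, wrench from where it was at the start of the episode above 0.03 m).
It also fails if it takes over 32 s, if anything falls off the work surface, if the arm or the gripper's body presses on something with over 40 N, if the wrist force passes 120 N, or if a joint passes its speed limit or range.

### The arm

A 6-joint arm with a two-finger parallel gripper is mounted at the origin on the work surface. World frame = base frame: x ahead of the robot, y to its left, z up, the work surface at z = 0. Lengths are in m, angles in rad, forces in N, time in s.
With the tool pointing down it reaches from about 0.25 to 0.775 m from the base axis. Payload 4 kg.
Tool frame: the origin (TCP) lies midway between the tips of the shut fingers; the grasp point (between the pads) lies 19 mm behind it; z points along the fingers, y is the line along which they close (so a half turn about z gives the same grasp; the last joint's range is limited). The gripper opens to 94 mm and grips with 3 to 60 N. Pads are 16 mm wide; open, the fingers measure 119 mm over their backs; the gripper's body (75 mm by 177 mm) begins 78 mm behind the grasp point.
Start: joints at [-1.243, 0.087, 1.371, -0, 1.684, -0.103], TCP at [0.23, -0.5, 0.206] pointing down, gripper open.
Joint ranges: [-3.1, 3.1], [-0.76, 2.03], [0.27, 2.55], [-1.08, 4.22], [0.17, 2.65], [-2.57, 2.57]. Speed limits (rad/s): [2.79, 2.79, 3.14, 3.14, 3.14, 3.14].

### API

Orientations are given as [roll, pitch, yaw] about the fixed x, y, z axes, in that order (R = Rz(yaw) Ry(pitch) Rx(roll)).
In Python, from bench import robot gives the robot as it stands. The module is installed in compiled form; this text tells all that it offers.
- The arm moves only by the tool arm_command, never from a script. Its argument "targets" is a list of rows, each a list of 4 numbers: the shift along the world's x, y, z as a fraction of full scale, then the turn about the world's z as a fraction of full scale. A call has 1 to 8 rows; each row is the pose to reach, as a shift and turn from the pose commanded when the call began; what a row does not reach only later rows make up. Full scale, the value 1, is 0.5 m for a shift and 120 degrees for a turn. A row lasts 1/12 s, in which the tool goes at most 41.7 mm and 7.16 degrees, less where a joint would pass 70% of its speed; a pose out of reach is approached as far as the arm can. A call with a number of a shift or a turn outside -1 to 1 is refused whole. A call with a gripper value outside its range is refused whole. "claw" is the closure, from 0 (fully open) to 1 (shut), set as the call begins (left out, the last holds). The fingers move at their own pace and stop on an object; the grip force is fixed at half the most. Time passes only in rows, so rows that repeat a pose let the fingers close. It gives the time, the measured TCP pose, the force, the opening and the grip force at its end, in the units of the state.
- robot.get_obs(): the state, without advancing time (a new reading comes with each control period).
- robot.snapshot(name): name is "scene" or "top" or "wrist"; returns the picture (420x560x3 uint8, red, green, blue); there is no depth.
- robot.camera_info(name): a dict with "vfov" (degrees; the focal length in pixels is half the picture's height over the tangent of half this angle, whatever the lens; pixels are square), "cx", "cy" (the principal point, pixels), "extrinsics" (4x4, takes a point from camera to world coordinates); the wrist camera has in their place "T_tool_cam" (4x4, takes a point from camera to tool coordinates, whose origin is the TCP and whose axes are the flange's). Camera axes: x right, y up, looking along -z (the intrinsics and any distortion apply to the point x, -y, -z); pixel columns grow to the right and rows downward; lengths in m; the calibration is good to about 2 mm. A picture is of the moment at which its call begins: read the wrist's pose just before it. camera_info takes no time and is no camera call.
- robot.close_job(): hands the job in; it is judged then, once.
The state is a dict: "time": time; "joint_positions": joint angles; "qvel": joint speeds; "joint_torque": joint torques, N m; "tool_pos": TCP position; "ee_rot": TCP orientation; "wrist_force": force on the tool from outside, world axes, zero at the start; "wrist_torque": the same for the moment, N m; "width": finger opening in m; "finger_force": force on a finger pad.
Only numpy, scipy, OpenCV 4.12 (cv2) and the standard library are available. Lean on these libraries where they do the work, as an engineer would, in place of code of your own. Each camera call takes 0.05 s, during which the arm holds its last target. There are 200 camera calls.

## Working session

There is one attempt and no reset: what is moved stays moved. The work goes in short steps, Python scripts to look and compute and a tool call to move; the robot and the scene stay as the last step left them, time stands still between calls to the robot, and variables do not carry over. Pictures are saved under pics/ and viewed, at most 10 in all, crops included, and the job is handed in when it is done.

Besides the shell and the picture viewer there is one more tool, called after "Request:" as a command line: name --pt "numbers of a row" for each row, then --argument value for the rest. arm_command: Moves the arm, as the interface text tells. Shift numbers are shares of 0.5 m and turn numbers shares of 120 degrees, none past 1 either way. Its arguments: {"type":"object","properties":{"targets":{"type":"array"},"claw":{"type":"number"}},"required":["targets"]}

```bash
mkdir -p pics
cat > h.py <<'E'
import numpy as np, cv2
from bench import robot
def K(n):
    c=robot.camera_info(n); f=210/np.tan(np.radians(c['vfov'])/2); return c,f
def ray(n,u,v):
    c,f=K(n); T=np.array(c['extrinsics']); d=T[:3,:3]@np.array([(u-c['cx'])/f,-(v-c['cy'])/f,-1]); return T[:3,3],d/np.linalg.norm(d)
def plane(n,u,v,z):
    o,d=ray(n,u,v); return o+d*(z-o[2])/d[2]
def tri(a,b):
    (o1,d1),(o2,d2)=ray(*a),ray(*b)
    s=np.linalg.lstsq(np.c_[d1,-d2],o2-o1,rcond=None)[0]
    p,q=o1+d1*s[0],o2+d2*s[1]; return (p+q)/2,np.linalg.norm(p-q)
def proj(n,p):
    c,f=K(n); T=np.array(c['extrinsics']); q=T[:3,:3].T@(np.array(p)-T[:3,3]); return c['cx']-f*q[0]/q[2], c['cy']+f*q[1]/q[2]
E
python3 - <<'E'
from h import *
for n in('scene','top'):
    cv2.imwrite(f'pics/{n}0.png',robot.snapshot(n)[:,:,::-1]); print(n,robot.camera_info(n))
print(robot.camera_info('wrist')); print(robot.get_obs())
E
```

```text
scene {'vfov': 54.93225527254841, 'cx': 283.97158637731826, 'cy': 205.44885035097622, 'extrinsics': array([[-0.86064009, -0.33317778,  0.38508596,  0.95313073],
       [ 0.50906128, -0.5444432 ,  0.666662  ,  0.86040299],
       [-0.01245953,  0.7697884 ,  0.63817755,  0.89716089],
       [ 0.        ,  0.        ,  0.        ,  1.        ]])}
top {'vfov': 51.13547936082701, 'cx': 282.2589782693559, 'cy': 207.18692174749162, 'extrinsics': array([[-0.00850978,  0.99233406, -0.12329114,  0.31850576],
       [-0.99988553, -0.00690168,  0.0134644 ,  0.07577906],
       [ 0.01251027,  0.12339161,  0.9922792 ,  1.52760829],
       [ 0.        ,  0.        ,  0.        ,  1.        ]])}
{'vfov': 67.48379084673729, 'cx': 284.76463811817683, 'cy': 210.51746629898395, 'T_tool_cam': array([[-1.70865734e-04,  9.72496484e-01,  2.32917497e-01,
         6.69646843e-02],
       [ 9.99999872e-01,  5.51647643e-05,  5.03260486e-04,
        -2.15478534e-04],
       [ 4.76570214e-04,  2.32917553e-01, -9.72496368e-01,
        -1.78552068e-01],
       [ 0.00000000e+00,  0.00000000e+00,  0.00000000e+00,
         1.00000000e+00]])}
{'time': 0.1, 'joint_positions': array([-1.24312087e+00,  8.78823519e-02,  1.37209592e+00, -1.27962405e-05,
        1.68358253e+00, -1.03125969e-01]), 'qvel': array([-0.00048265, -0.00135421, -0.00478241,  0.00145974,  0.00151732,
       -0.00066581]), 'joint_torque': array([ 2.96579936e-03, -3.41251123e+01, -3.03302693e+01,  7.21321860e-02,
        3.04174621e-02, -1.03072914e-04]), 'tool_pos': array([ 0.22950015, -0.49929184,  0.20442418]), 'ee_rot': array([-3.13963366e+00, -1.89956998e-04,  4.30799811e-01]), 'wrist_force': array([-0.29108933, -0.03391904,  1.09789604]), 'wrist_torque': array([-0.00712543, -0.03770942,  0.03495544]), 'finger_force': 0.0, 'width': 0.09377966379706014}
```

View pics/scene0.png

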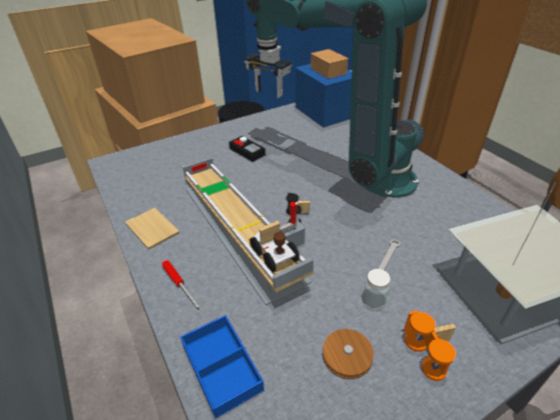

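View pics/top0.png

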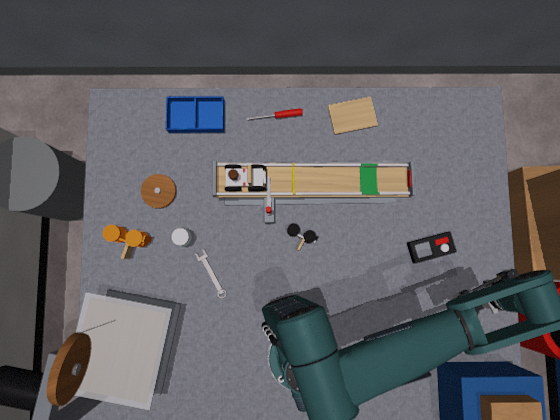

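The pictures show the track with the carriage (top ≈(245,178), scene ≈(277,250)), the yellow line at top (293,179), the green band at (369,179) and the red post at (268,211). Carriage-like candidates in the top view are the one on the track at (245,178), the small black-wheeled one at (302,235), and the orange ones at (125,236). The one on the track fits, being non-orange and the larger. I'll confirm it in a crop and measure.

```bash
cat > m.py <<'E'
from h import *
def masks(im):
    h=cv2.cvtColor(im,cv2.COLOR_RGB2HSV)
    return {'yellow':cv2.inRange(h,(24,170,120),(34,255,255)),'green':cv2.inRange(h,(45,120,60),(80,255,255)),
     'red':cv2.inRange(h,(0,170,90),(6,255,255))|cv2.inRange(h,(174,170,90),(180,255,255))}
def blobs(n,im,mina=5):
    for k,m in masks(im).items():
        N,l,s,c=cv2.connectedComponentsWithStats(m)
        for i in range(1,N):
            if s[i,4]>=mina: print(n,k,s[i].tolist(),c[i].round(1), cv2.minAreaRect(np.argwhere(l==i)[:,::-1].astype(np.float32)))
E
python3 - <<'E'
from m import *
a=cv2.imread('pics/top0.png')[:,:,::-1].copy(); b=cv2.imread('pics/scene0.png')[:,:,::-1].copy()
blobs('top',a); blobs('scene',b)
A=cv2.resize(a[150:260,205:335],None,fx=3,fy=3,interpolation=2); B=cv2.resize(b[155:305,175:330],None,fx=2.5,fy=2.5,interpolation=2)
h=max(A.shape[0],B.shape[0]); pad=lambda x:cv2.copyMakeBorder(x,0,h-x.shape[0],0,0,0)
cv2.imwrite('pics/crop0.png',np.hstack([pad(A),pad(B)])[:,:,::-1])
E
```

```text
top yellow [292, 167, 3, 28, 55] [292.6 180.3] ((292.5840148925781, 180.51731872558594), (27.059852600097656, 1.9566354751586914), 87.61405944824219)
top green [361, 164, 16, 2, 32] [368.5 164.5] ((368.5, 164.5), (1.0, 15.0), 90.0)
top green [360, 167, 19, 27, 434] [368. 180.] ((368.0890808105469, 180.1051025390625), (27.891870498657227, 16.735118865966797), 83.41805267333984)
top red [275, 109, 27, 9, 172] [288.2 113. ] ((288.0, 113.00001525878906), (6.449805736541748, 26.791501998901367), 82.87498474121094)
top red [408, 170, 3, 17, 33] [409.4 178.2] ((409.435791015625, 177.9727783203125), (16.093597412109375, 1.8713487386703491), 86.42366790771484)
top red [266, 207, 5, 5, 21] [268.2 209. ] ((268.0, 209.0), (4.0, 4.0), 90.0)
top red [435, 237, 14, 8, 78] [441.6 240.6] ((441.52947998046875, 240.61769104003906), (5.820854663848877, 13.339459419250488), 75.96376037597656)
top red [557, 287, 3, 8, 14] [558.4 289.9] ((558.0, 290.5), (7.0, 2.0), 90.0)
top red [543, 333, 17, 25, 191] [551.4 344.2] ((552.076904296875, 345.1153869628906), (27.457660675048828, 8.320503234863281), 56.3099365
[... 271 characters left out ...]
42134189605713), 45.0)
scene green [197, 182, 31, 13, 208] [213.6 187.7] ((212.3099822998047, 188.17001342773438), (10.606602668762207, 29.698486328125), 81.8698959350586)
scene red [234, 139, 10, 7, 36] [238.4 142.4] ((238.49996948242188, 142.49998474121094), (9.15255355834961, 4.160251617431641), 33.690067291259766)
scene red [192, 163, 14, 8, 58] [198.7 166.7] ((198.75003051757812, 166.75001525878906), (3.7947328090667725, 14.230247497558594), 71.56504821777344)
scene red [290, 201, 7, 22, 111] [292.5 211.2] ((293.0, 211.5), (6.0, 21.0), 0.0)
scene red [163, 261, 20, 25, 203] [171.8 272.2] ((171.8800048828125, 272.34002685546875), (27.60000228881836, 7.800000190734863), 53.13010025024414)
```

View pics/crop0.png

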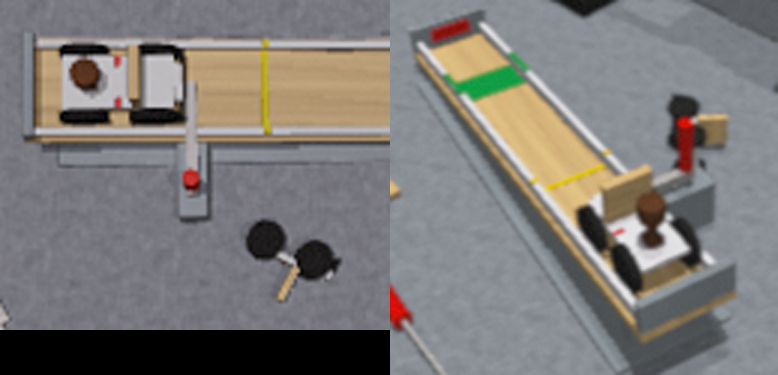

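The crop confirms it: white deck with the loose knob, wooden push board and red pointers, behind the gate. The other black-wheeled one is the small lying decoy.

Run:
```python
from m import *
print('post',tri(('top',268.2,208.9),('scene',293.3,202.3)))
print('post pl',plane('top',268.2,208.9,.164),plane('scene',293.3,202.3,.164))
print('green',tri(('top',368,180),('scene',213.6,187.7)),plane('top',368,180,.043),plane('scene',213.,188,.043))
print('yellow',tri(('top',292.6,180.4),('scene',248.6,225.5)),plane('top',292.6,180.4,.065),plane('scene',248.6,225.5,.065))
print('endstop',tri(('top',409.4,178.2),('scene',198.7,166.7)))
# pointers: crop coordinates
print('ptr',[plane('top',205+118/3,150+y/3,.125) for y in(60,102)])
Y=plane('top',292.6,180.4,.065);G=plane('top',368,180,.043);d=Y-G
print('len',np.linalg.norm(d[:2]),'yaw',np.degrees(np.arctan2(d[1],d[0]))-90)
for nm,(u,v),z in(('supply',(431,247),.02),('jar',(180,238),.09),('black1',(293.5,229.5),.03),('black2',(310,236.5),.03),('wrench',(210,272),0)): print(nm,plane('top',u,v,z))
```

```text
post (array([0.48283548, 0.10088613, 0.16801579]), np.float64(0.0011690241495017502))
post pl [0.482841  0.1013009 0.164    ] [0.48068751 0.09630765 0.164     ]
green (array([ 0.5973378 , -0.24156245,  0.04401255]), np.float64(0.0050932683586816675)) [ 0.59525378 -0.24044239  0.043     ] [ 0.60128351 -0.24440137  0.043     ]
yellow (array([0.59185963, 0.0197024 , 0.0667467 ]), np.float64(0.0019248507100295765)) [0.59135469 0.02015119 0.065     ] [0.59182748 0.01725311 0.065     ]
endstop (array([ 0.59913096, -0.38091772,  0.05310319]), np.float64(0.0008321807099463335))
ptr [array([0.61546064, 0.17901432, 0.125     ]), array([0.56929096, 0.17891549, 0.125     ])]
len 0.2606227463373193 yaw 0.8572162587729366
supply [ 0.36437164 -0.4548021   0.02      ]
jar [0.39814785 0.3907845  0.09      ]
black1 [0.42746774 0.01768859 0.03      ]
black2 [ 0.40311875 -0.03836454  0.03      ]
wrench [0.28556428 0.30533429 0.        ]
```

Request:
arm_command --pt "0.26 0.6 0 0.55" --pt "0.26 0.6 0 0.55" --pt "0.26 0.6 0 0.55" --pt "0.26 0.6 0 0.55" --pt "0.26 0.6 0 0.55" --pt "0.26 0.6 0 0.55" --pt "0.26 0.6 0 0.55" --pt "0.26 0.6 0 0.55" --claw 0.6

```text
time: 0.77
tool_pos: [0.3599, -0.1971, 0.2052]
ee_rot: [3.141, -0.001, 1.438]
wrist_force: [1.8, -0.4, 0.2]
width: 0.0441
finger_force: 0.0
```

Request:
arm_command --pt "0.244 0.6 0 0.07" --pt "0.244 0.6 0 0.07" --pt "0.244 0.6 0 0.07" --pt "0.244 0.6 0 0.07" --pt "0.244 0.6 0 0.07" --pt "0.244 0.6 0 0.07" --pt "0.244 0.6 0 0.07" --pt "0.244 0.6 0 0.07"

```text
time: 1.43
tool_pos: [0.4818, 0.1033, 0.2049]
ee_rot: [-3.141, -0.001, 1.579]
wrist_force: [0.6, 0.4, -0.4]
width: 0.0376
finger_force: 0.0
```

Run:
```python
from m import *
o=robot.get_obs(); print({k:np.round(o[k],4) for k in('time','tool_pos','ee_rot','width','wrist_force','joint_positions')})
w=robot.snapshot('wrist'); cv2.imwrite('pics/w1.png',w[:,:,::-1])
blobs('w',w,15)
```

```text
{'time': np.float64(1.4333), 'tool_pos': array([0.4818, 0.1033, 0.2049]), 'ee_rot': array([-3.1410e+00, -6.0000e-04,  1.5794e+00]), 'width': np.float64(0.0376), 'wrist_force': array([ 0.5743,  0.4348, -0.3509]), 'joint_positions': array([ 9.5600e-02, -4.0400e-02,  1.5020e+00,  7.0000e-04,  1.6804e+00,
        8.7100e-02])}
w red [455, 123, 7, 4, 15] [458.8 124.1] ((458.0, 124.5), (3.0, 6.0), 90.0)
w red [282, 204, 8, 6, 23] [285.8 206.8] ((286.0, 207.00003051757812), (5.656853675842285, 5.656853675842285), 45.0)
w red [278, 208, 22, 35, 470] [288.6 228. ] ((287.20941162109375, 225.6169891357422), (33.233367919921875, 21.19318199157715), 79.3803482055664)
```

View pics/w1.png

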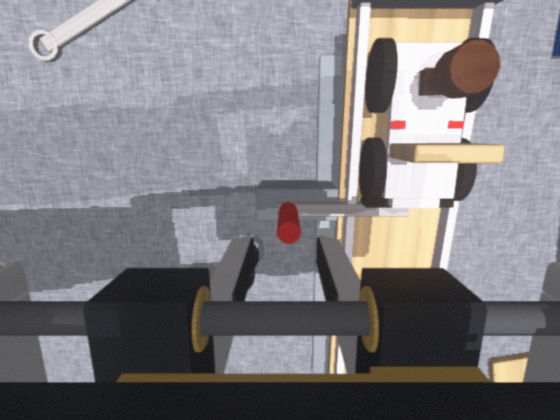

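The wrist view shows the post's top at about (289,232), between the fingers at columns 248 and 323. The carriage's pointers are at (398,125) and (456,125), with the board at (455,153).

```bash
cat >> h.py <<'E'
from scipy.spatial.transform import Rotation as R
_r=ray
def ray(n,u,v,o=None):
    if n!='wrist': return _r(n,u,v)
    c,f=K('wrist'); o=o or robot.get_obs(); T=np.eye(4); T[:3,:3]=R.from_euler('xyz',o['ee_rot']).as_matrix(); T[:3,3]=o['tool_pos']
    T=T@np.array(c['T_tool_cam']); d=T[:3,:3]@np.array([(u-c['cx'])/f,-(v-c['cy'])/f,-1]); return T[:3,3],d/np.linalg.norm(d)
E
python3 - <<'E'
from m import *
print('post',plane('wrist',289,232,.164),tri(('wrist',289,232),('top',268.2,208.9)))
a,b=plane('wrist',398,125,.125),plane('wrist',456,125,.125); print('ptrs',a,b,(a+b)/2)
print('board mid top uphill/downhill',plane('wrist',455,147,.179),plane('wrist',455,162,.179))
print('board',tri(('wrist',458,147),('top',205+133/3,150+73/3)))
E
```

```text
post [0.48585955 0.10664395 0.164     ] (array([0.48557397, 0.10144322, 0.1463657 ]), np.float64(0.0012646603013555103))
ptrs [0.57161128 0.18435063 0.125     ] [0.6176125  0.18493658 0.125     ] [0.59461189 0.18464361 0.125     ]
board mid top uphill/downhill [0.59046061 0.1691141  0.179     ] [0.59174902 0.15965617 0.179     ]
board (array([0.59181966, 0.16433299, 0.17725601]), np.float64(0.00991182405061386))
```

Request:
arm_command --pt "0.004 0 -0.08 0" --pt "0.004 0 -0.16 0" --pt "0.004 0 -0.16 0" --pt "0.004 0 -0.16 0"

```text
time: 1.82
tool_pos: [0.4808, 0.0999, 0.1223]
ee_rot: [-3.133, 0.001, 1.577]
wrist_force: [0.2, 0.3, 0.9]
width: 0.0378
finger_force: 0.0
```

Run:
```python
from m import *
w=robot.snapshot('wrist'); blobs('w',w,15); blobs('top',robot.snapshot('top'),10)
o=robot.get_obs(); print(o['time'],o['tool_pos'],o['wrist_force'],o['width'])
```

```text
w red [444, 108, 22, 9, 186] [454.2 112. ] ((454.5, 112.0), (8.0, 21.0), 90.0)
w red [531, 108, 22, 9, 183] [541.3 112. ] ((541.5, 112.0), (8.0, 21.0), 90.0)
w red [275, 223, 35, 71, 1835] [291.6 260.4] ((288.9729919433594, 258.3378601074219), (69.70516967773438, 34.03059005737305), 80.53767395019531)
top yellow [292, 167, 3, 28, 56] [292.6 180.4] ((293.0, 180.5), (27.0, 2.0), 90.0)
top green [361, 164, 16, 2, 32] [368.5 164.5] ((368.5, 164.5), (1.0, 15.0), 90.0)
top green [360, 167, 19, 27, 434] [368. 180.] ((368.0890808105469, 180.1051025390625), (27.891870498657227, 16.735118865966797), 83.41805267333984)
top red [275, 109, 27, 9, 172] [288.2 113. ] ((288.0, 113.00001525878906), (6.449805736541748, 26.791501998901367), 82.87498474121094)
top red [408, 170, 3, 17, 33] [409.4 178.2] ((409.435791015625, 177.9727783203125), (16.093597412109375, 1.8713487386703491), 86.42366790771484)
top red [435, 237, 14, 8, 77] [441.4 240.5] ((441.3824157714844, 240.52944946289062), (5.5783185958862305, 13.581995010375977), 75.96376037597656)
top red [540, 287, 20, 71, 583] [548.8 321.3] ((549.5, 322.0), (70.0, 19.0), 90.0)
1.9167 [0.48526013 0.1000648  0.12813803] [-0.32954051  0.09655142  1.32670987] 0.03750493324694656
```

Request:
arm_command --pt "-0.02 0.006 -0.01 0" --pt "-0.04 0.006 -0.01 0" --pt "-0.06 0.006 -0.01 0" --pt "-0.08 0.006 -0.01 0" --pt "-0.09 0.006 -0.01 0" --pt "-0.09 0.006 -0.01 0"

```text
time: 2.42
tool_pos: [0.438, 0.1032, 0.1218]
ee_rot: [3.14, -0.0, 1.577]
wrist_force: [1.0, 0.0, 0.2]
width: 0.0377
finger_force: 0.1
```

Run:
```python
from m import *
w=robot.snapshot('wrist'); cv2.imwrite('pics/w2.png',w[:,:,::-1]); blobs('w',w,100)
o=robot.get_obs(); print(o['time'],o['tool_pos'],o['wrist_force'],o['width'])
print([plane('wrist',x,y,.164) for x,y in((291,292),)])
s=robot.snapshot('scene'); cv2.imwrite('pics/s2.png',s[:,:,::-1]);blobs('s',s,5)
```

```text
w red [287, 229, 37, 72, 1981] [302.7 267.2] ((305.0, 264.5), (71.0, 36.0), 90.0)
2.4667 [0.4379708  0.10318877 0.12111919] [ 0.53289951 -0.07834243 -0.14950992] 0.03785425288585977
[array([0.44060499, 0.09843389, 0.164     ])]
s yellow [238, 221, 23, 10, 44] [248.8 225.4] ((248.93104553222656, 225.3275604248047), (1.671257495880127, 23.76900291442871), 68.1985855102539)
s green [223, 177, 7, 6, 16] [226.2 179.3] ((226.25003051757812, 179.25001525878906), (7.77817440032959, 1.4142134189605713), 45.0)
s green [197, 181, 31, 14, 209] [213.6 187.7] ((212.32432556152344, 187.94595336914062), (10.850333213806152, 29.59181785583496), 80.53767395019531)
s red [234, 140, 10, 6, 35] [238.4 142.5] ((238.50001525878906, 142.5), (9.260923385620117, 3.7729687690734863), 30.963754653930664)
s red [192, 163, 14, 8, 57] [198.7 166.6] ((198.60218811035156, 166.78102111816406), (4.100916862487793, 13.926030158996582), 70.01689910888672)
s red [302, 200, 4, 19, 46] [304.1 210.2] ((303.5, 209.0), (18.0, 3.0), 90.0)
s red [163, 261, 20, 25, 205] [171.8 272.2] ((171.8000030517578, 272.4000244140625), (27.60000228881836, 8.0), 53.13010025024414)
```

View pics/w2.png

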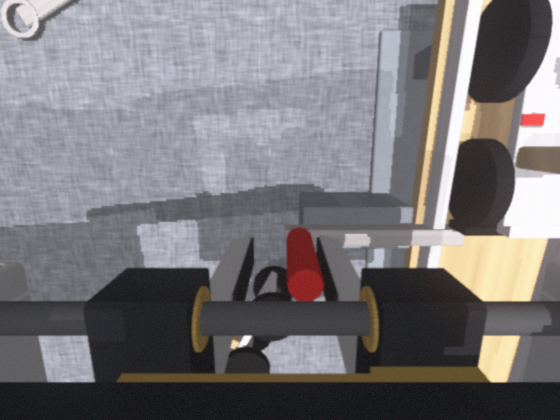

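The post, with its top at about (306,288), lies against the right finger. The gate is at about 35 mm and the carriage hasn't moved. Next is the final pull.

Request:
arm_command --pt "-0.024 0 0 0" --pt "-0.048 0 0 0" --pt "-0.048 0 0 0"

```text
time: 2.77
tool_pos: [0.4147, 0.103, 0.1205]
ee_rot: [3.14, 0.0, 1.577]
wrist_force: [2.5, -0.3, 0.7]
width: 0.0382
finger_force: 1.0
```

Request:
arm_command --pt "0.02 -0.064 0 0" --pt "0.07 -0.13 0 0" --pt "0.12 -0.196 0 0" --pt "0.17 -0.262 -0.004 0" --pt "0.22 -0.328 -0.008 0" --pt "0.27 -0.394 -0.012 0" --pt "0.32 -0.456 -0.016 0" --pt "0.358 -0.504 -0.016 0"

```text
time: 3.43
tool_pos: [0.5941, -0.1513, 0.1103]
ee_rot: [-3.138, -0.001, 1.576]
wrist_force: [-0.5, 0.5, 0.8]
width: 0.0374
finger_force: 0.0
```

Run:
```python
from m import *
o=robot.get_obs(); print(o['time'],o['tool_pos'],o['wrist_force'],o['width'])
t=robot.snapshot('top'); s=robot.snapshot('scene'); cv2.imwrite('pics/ts3.png',np.vstack([cv2.resize(t[130:260,200:440],(720,390)),cv2.resize(s[150:260,170:340],(340,220))[:, :] if 0 else np.zeros((1,720,3),np.uint8)])[:,:,::-1]); cv2.imwrite('pics/s3.png',s[:,:,::-1])
w=robot.snapshot('wrist'); cv2.imwrite('pics/w3.png',w[:,:,::-1]); blobs('w',w,15)
blobs('top',t,4); print(robot.get_obs()['time'])
```

```text
3.4333 [ 0.594094   -0.15130658  0.11030008] [-0.4790181   0.48690004  0.83693983] 0.03744088862483101
w green [245, 290, 81, 11, 863] [284.9 295.1] ((285.0, 295.0), (10.0, 80.0), 90.0)
w green [239, 336, 100, 10, 971] [287.4 340.5] ((288.5, 340.5), (99.0, 9.0), 0.0)
w green [228, 339, 8, 23, 110] [231.9 353.1] ((231.5, 350.0), (22.0, 7.0), 90.0)
top yellow [293, 192, 2, 3, 5] [293.6 192.8] ((293.5, 193.0), (2.0, 1.0), 90.0)
top green [361, 167, 15, 27, 190] [368.2 179.8] ((367.2313232421875, 179.75979614257812), (9.365836143493652, 26.606130599975586), 17.354022979736328)
top red [275, 109, 27, 9, 173] [288.2 113. ] ((288.0, 113.00001525878906), (6.449805736541748, 26.791501998901367), 82.87498474121094)
top red [407, 170, 4, 17, 35] [409.3 177.8] ((409.3499755859375, 177.9499969482422), (16.12203598022461, 2.969848871231079), 81.8698959350586)
top red [266, 226, 6, 5, 23] [268.6 228. ] ((268.5, 228.0), (4.0, 5.0), 90.0)
top red [435, 237, 14, 9, 82] [441.3 240.7] ((441.40771484375, 240.6615447998047), (6.051699638366699, 13.59439754486084), 74.74488067626953)
top red [540, 287, 20, 71, 584] [548.8 321.3] ((549.5, 322.0), (70.0, 19.0), 90.0)
3.5833
```

View pics/w3.png

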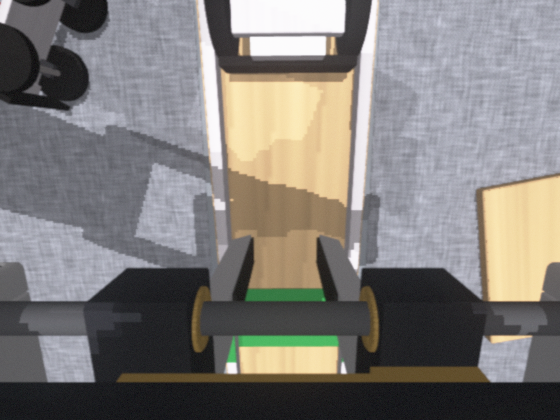

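View pics/ts3.png

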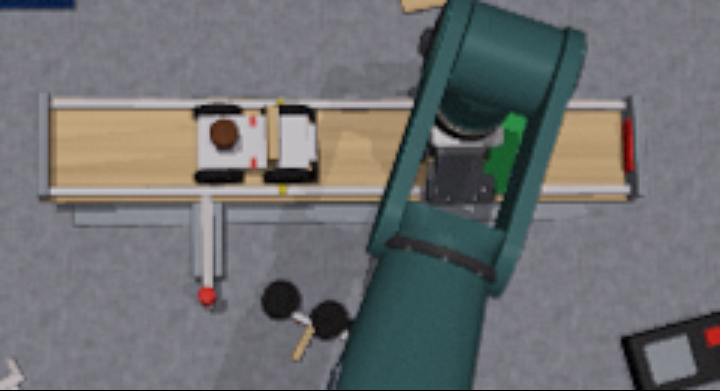

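The gate post has moved 19 px in the top view, about 59 mm, so the gate is fully open. The carriage is rolling towards the yellow line, with its pointers at crop (253,140), and the fingers wait centred over the lane. I'll measure its speed.

```bash
cat > v.py <<'E'
from m import *
def ptr(t):
    a=t[160:200,240:400].astype(int); m=(a[...,0]-np.maximum(a[...,1],a[...,2])>50)
    N,l,s,c=cv2.connectedComponentsWithStats(m.astype(np.uint8))
    w=np.clip(a[...,0]-np.maximum(a[...,1],a[...,2]),0,None)
    out=[]
    for i in range(1,N):
        yy,xx=np.where(l==i); ww=w[yy,xx]; out.append((240+(xx*ww).sum()/ww.sum(),160+(yy*ww).sum()/ww.sum(),s[i,4]))
    return out
E
python3 - <<'E'
from v import *
o=robot.get_obs(); t=robot.snapshot('top'); cv2.imwrite('pics/t4.png',t[:,:,::-1])
a=cv2.resize(cv2.imread('pics/ts3.png')[:390],(240,130),interpolation=cv2.INTER_AREA)[:,:,::-1]
f=t.copy(); f[130:260,200:440]=a
b=cv2.imread('pics/top0.png')[:,:,::-1]
for n,i in(('t0',b),('3.43',f),(o['time'],t)):
    print(n,[(np.round(p,1),plane('top',p[0],p[1],.113).round(4)) for p in ptr(i)])
print(plane('wrist',288,72,.065+.0), o['tool_pos'])
E
```

```text
t0 [(array([243.6, 169.7,   7. ]), array([0.619 , 0.1823, 0.113 ])), (array([243.7, 183.7,   7. ]), array([0.5724, 0.1818, 0.113 ]))]
3.43 [(array([283.6, 169.8,   7. ]), array([0.6181, 0.0511, 0.113 ])), (array([284.3, 184.1,   5. ]), array([0.5702, 0.0494, 0.113 ]))]
3.5833 [(array([294.9, 169.5,   5. ]), array([0.6186, 0.014 , 0.113 ])), (array([295.3, 183.8,   7. ]), array([0.5711, 0.0134, 0.113 ]))]
[ 0.59405974 -0.04052798  0.065     ] [ 0.59351274 -0.15028592  0.11021653]
```

Request:
arm_command --pt "0 0 0.008 0" --pt "0 0 0.008 0"

```text
time: 3.8
tool_pos: [0.5933, -0.1475, 0.1173]
ee_rot: [3.141, -0.0, 1.579]
wrist_force: [0.5, 0.2, 0.4]
width: 0.0375
finger_force: 0.0
```

Run:
```python
from v import *
o=robot.get_obs(); t=robot.snapshot('top'); print(o['time'],o['tool_pos'],[(np.round(p,1),plane('top',p[0],p[1],.105).round(4)) for p in ptr(t)],robot.get_obs()['time'])
cv2.imwrite('pics/t5.png',t[:,:,::-1])
```

```text
3.8 [ 0.59332846 -0.14752961  0.11734608] [(array([311.5, 169.9,   6. ]), array([ 0.6188, -0.0412,  0.105 ])), (array([312. , 183.7,   4. ]), array([ 0.5726, -0.0421,  0.105 ]))] 3.85
```

Request:
arm_command --pt "0 0 0 0" --pt "0 -0.008 0 0" --pt "0 -0.038 -0.002 0" --pt "0 -0.078 -0.004 0" --pt "0 -0.118 -0.008 0" --pt "0 -0.154 -0.01 0" --pt "0.002 -0.184 -0.012 0" --pt "0.002 -0.21 -0.016 0"

```text
time: 4.52
tool_pos: [0.5945, -0.2562, 0.1086]
ee_rot: [3.141, 0.001, 1.576]
wrist_force: [0.2, 0.7, -0.6]
width: 0.0378
finger_force: 0.0
```

Request:
arm_command --pt "0 -0.02 -0.002 0" --pt "0 -0.034 -0.003 0" --pt "0 -0.042 -0.004 0" --pt "0 -0.044 -0.004 0" --pt "0 -0.044 -0.004 0" --pt "0 -0.044 -0.004 0"

```text
time: 5.02
tool_pos: [0.5946, -0.2751, 0.1064]
ee_rot: [-3.141, -0.001, 1.578]
wrist_force: [-0.3, 0.3, -0.5]
width: 0.0378
finger_force: 0.3
```

Run:
```python
from v import *
o=robot.get_obs(); t=robot.snapshot('top'); w=robot.snapshot('wrist'); s=robot.snapshot('scene')
print(o['time'],o['tool_pos'],o['wrist_force'],[(np.round(p,1),plane('top',p[0],p[1],.09).round(4)) for p in ptr(t)])
cv2.imwrite('pics/w6.png',np.hstack([cv2.resize(w[:320],None,fx=.8,fy=.8),cv2.resize(s[120:248,160:330],(340,256),interpolation=2)])[:,:,::-1])
```

```text
5.0167 [ 0.59464725 -0.27505038  0.10641443] [-0.33094939  0.26078433 -0.45626925] [(array([370.3, 169.9,   6. ]), array([ 0.6206, -0.2393,  0.09  ]))]
```

View pics/w6.png

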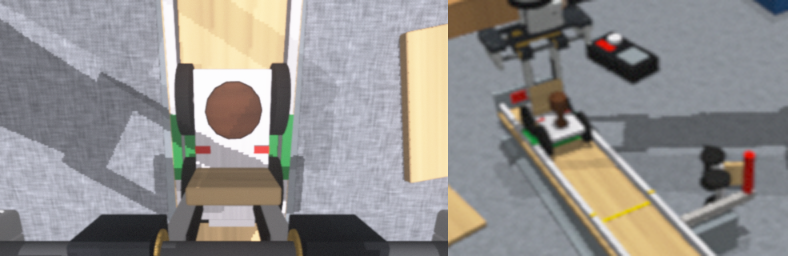

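Caught: the knob is upright, and the pointers at (202,150) and (261,150) lie inside the green band at track y ≈ -200 mm. I'll hold for over 1 s and check again.

Request:
arm_command --pt "0 0 0 0" --pt "0 0 0 0" --pt "0 0 0 0" --pt "0 0 0 0" --pt "0 0 0 0" --pt "0 0 0 0" --pt "0 0 0 0" --pt "0 0 0 0"

```text
time: 5.83
tool_pos: [0.5948, -0.2758, 0.1066]
ee_rot: [3.141, 0.0, 1.577]
wrist_force: [0.3, -0.9, -0.2]
width: 0.0373
finger_force: 0.3
```

Request:
arm_command --pt "0 0 0 0" --pt "0 0 0 0" --pt "0 0 0 0" --pt "0 0 0 0" --pt "0 0 0 0" --pt "0 0 0 0" --pt "0 0 0 0" --pt "0 0 0 0"

```text
time: 6.5
tool_pos: [0.5947, -0.2758, 0.1066]
ee_rot: [3.141, 0.0, 1.577]
wrist_force: [0.3, 0.2, -0.5]
width: 0.0375
finger_force: 0.3
```

Run:
```python
from v import *
p=ptr(robot.snapshot('top')); y=[plane('top',q[0],q[1],.09)[1] for q in p]; o=robot.get_obs(); print(p,y,o['tool_pos'],o['wrist_force'],o['time'])
if y and all(abs(v+.239)<.012 for v in y): print(robot.close_job())
```

```text
[(np.float64(370.3317757009346), np.float64(169.9158878504673), np.int32(6))] [np.float64(-0.23936896470537064)] [ 0.59472272 -0.27580364  0.10655964] [ 0.40329602 -2.18320317 -0.84805639] 6.55
the job is handed in; nothing more can be done
None
```

The job is handed in, with no verdict shown: gate about 59 mm open, carriage caught by its push board and held at rest at track y ≈ -200 mm (mid green band), knob upright in the last view, none of the bystanders touched.

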